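# Ready the dough warmer and uncover its inner lid

### The arm

A 7-joint arm with a two-finger parallel gripper is mounted at the origin on the work surface. World frame = base frame: x ahead of the robot, y to its left, z up, the work surface at z = 0. Lengths are in m, angles in rad, forces in N, time in s.
With the tool pointing down it reaches from about 0.425 to 0.95 m from the base axis. Payload 4.7 kg.
Tool frame: the origin (TCP) lies at the very end of the fingers, on their centre line; the grasp point (between the pads) lies 19 mm behind it (ctrl.pinch_z is the distance from the TCP to the grasp point, in m); x points along the fingers, y is the direction in which the jaws open and shut, and the axes are right-handed (so a half turn about x gives the same grasp; the last joint's range is limited). The gripper opens to 85 mm and grips with 20 to 120 N. Pads are 22 mm wide; open, the fingers measure 114 mm over their backs; the gripper's body (76 mm by 85 mm) begins 54 mm behind the grasp point. The pads swing forward as they close: fully open they stand 13 mm farther back than shut.
Start: joints at [1.293, 0.469, -0.049, 1.532, 0.024, 1.141, -0.082], TCP at [0.166, -0.654, 0.231] pointing down, gripper open.
Joint ranges: [-2.59, 2.59], [-0.33, 1.99], [-1.39, 1.29], [0.1, 2.45], [-1.04, 4.18], [0.21, 1.99], [-2.66, 2.66]. Speed limits (rad/s): [2.57, 2.57, 3.14, 3.14, 3.14, 3.14, 3.14].

### API

Orientations are given as a unit quaternion [w, x, y, z].
In Python, from cell import ctrl gives the robot as it stands.
- The arm moves only by the tool jog_arm, never from a script. Its argument "commands" is a list of rows, each a list of 3 entries, a list of its own where there are three numbers: the closure, from 0 (fully open) to 1 (shut), then the shift along the tool's x, y, z in mm, then the turn about the tool's x in rad. A call has 1 to 5 rows; each row shifts and turns the commanded pose from where the row before left it, along the tool's axes as they then stand; what a row does not reach is not made up. A row lasts 1/10 s, in which the tool goes at most 50 mm and 8.59 degrees, less where a joint would pass 70% of its speed; a pose out of reach is approached as far as the arm can. A call with a gripper value outside its range is refused whole. The fingers move at their own pace and stop on an object; "newtons" is the grip in N (left out, the last holds). Time passes only in rows, so rows that do not move let the fingers close. It gives the time, the measured TCP pose, the force and the opening at its end, in the units of the state.
- ctrl.state(): the state, without advancing time (a new reading comes with each control period).
- ctrl.grab_frame(name): name is "side" or "top" or "wrist"; returns (picture, depth): 480x640x3 uint8, red, green, blue; 480x640 float32, m along the optical axis (not along the pixel's ray), 0 where there is no reading.
- ctrl.get_calibration(name): a dict with "K" (3x3 intrinsics, pixels), "rvec" (rotation vector, rad) and "tvec" (3), from world to camera coordinates, as OpenCV has them; the wrist camera has in their place "tool_from_camera" (4x4, takes a point from camera to tool coordinates, whose origin is the TCP and whose axes are the tool frame's). Camera axes: x right, y down, z forward; pixel columns grow to the right and rows downward; lengths in m; the calibration is good to about 2 mm. A picture is of the moment at which its call begins: read the wrist's pose just before it. get_calibration takes no time and is no camera call.
- ctrl.hand_in(): hands the job in, once; it reports no verdict.
Trained networks look in the newest picture that a camera, given by its name, has taken for a name from the list of things; names that differ only in an ending like _2 or _b are one class to them, and where a whole thing is asked for, a point or a joint stands for the part that bears it (a point fixed in the world has none). Each returns a list of dicts, best first, with "p" (0 to 1); they miss things now and then, are a little off and sometimes report something else, mostly with a low value. They report only what shows in the picture. A call takes as long as a camera call. They do not tell look-alikes from the thing itself.
- ctrl.boxes_of(label, camera): "at" ([row, column] as shares, 0 to 1, of the picture: columns of its width, rows of its height, amid what is visible of it).
- ctrl.masks_of(label, camera): "mask" (480x640 bool, what is visible of it) and "at" ([row, column] as shares, 0 to 1, of the picture: columns of its width, rows of its height, amid what is visible of it).
- ctrl.place_of(label, camera): "at" ([row, column] as shares, 0 to 1, of the picture: columns of its width, rows of its height: a listed point, or the origin of a listed thing).
The state is a dict: "clock": time; "q": joint angles; "joint_velocities": joint speeds; "joint_torque": joint torques, N m; "tcp_pos": TCP position; "tcp_rot": TCP orientation; "force": force on the tool from outside, world axes, zero at the start; "wrist_torque": the same for the moment, N m; "finger_gap": finger opening in m.
Only numpy, scipy, OpenCV 4.12 (cv2) and the standard library are available. Lean on these libraries where they do the work, as an engineer would, in place of code of your own. Each camera call takes 0.05 s, during which the arm holds its last target.

### The job

Get the dough warmer ready to heat: turn its knob clockwise until the pointer lines up with the mark on the dial plate, then slide the lock fully home over the knob. Then bring the nested pair of lids over together from the round board and lower them gently, not dropped, onto the pot; only once they are seated, lift the outer lid off alone, leaving the inner lid seated and undisturbed in the pot. Finish while still gripping the outer lid, held still and level about 10 cm above the inner lid, and do not move the bowl, jar or scraper.

Things in the scene. Friction and masses are not known exactly. Their poses are not given: they have to be found in the camera images.
- warmer: Fixed white dough warmer standing on the table. Origin under it, at table height; its x axis points away from its front (the front faces the robot), y to its left, z up. Left part: round white jacket of radius 88 and height 75, centred at y = +85, with an open steel pot inside whose rim is 100 above the table. Right part: control box, x from -100 to 100, y from -155 to 15, top at z = 60, carrying the knob at (x -58, y -85) and the sliding lock behind it. Sizes in mm.
- pot_mouth (a point): Centre of the pot's mouth, at rim height (100 above the table). Pot rim: 63 inner radius, 68 outer radius. Frame as the warmer's. Sizes in mm.
- knob (a joint): Rotary knob on a vertical axis, in rad; grows as it turns clockwise seen from above, range 0 to 2.5. Its white pointer lines up with the black mark on the dial plate (at the front, towards the robot) at 1.9. It starts short of the mark (0.7 to 1.4). Stays where it is left, friction about 0.05 N m. Sizes in mm.
- knob_grip (a point): On the knob's axis, at the height to grip its bar. The bar is 42 long along this point's x axis, 14 thick along its y, 30 tall: from 22 below this point to 8 above it, upon a round foot of radius 22. The pointer line on top runs from the axis towards -x of this point. At the mark, this x axis is parallel to the warmer's x. Sizes in mm.
- dial_mark (a point): Middle of the black mark, 13 long and 3.5 wide, on the steel dial plate in front of the knob, 27.5 from the knob's axis along the warmer's -x. Sizes in mm.
- lock (a joint): Slide of the lock, in m: 0 parked behind the knob (up to 0.025 at the start), 0.080 fully home with its two tines on either side of the knob's bar. It moves along the warmer's -x (towards its front), friction about 2 N, and stays where it is left. Nothing but you stops it from being slid while the knob stands off the mark. Sizes in mm.
- lock_fin (a point): Grip point in the upright fin of the dark steel lock: fin 14 thick along the warmer's x, 26 wide along y, from 18 below this point to 10 above it, upon a block 18 x 44 (x, y). Tines (14 tall) lie from 18 to 32 below this point and reach 51 towards -x from it; they are 28 apart, centre to centre. Parked, its tines end some 64 mm or less behind the knob's axis. Sizes in mm.
- inner_lid: Loose steel inner lid, about 300 g. Origin at the centre of its flange's underside, which lies on the pot's rim when seated; z up. Flange radius 70, 5 thick; a plug of radius 60 goes 14 down from the origin (chamfered to radius 53 at the foot). A central stem carries a round knob of radius 13, from 31 to 59 above the origin. Starts on the round board (origin 14 above the board), under the outer lid. Sizes in mm.
- inner_knob (a point): Point on the axis of the inner lid's round steel knob, 46 above that lid's origin, 13 below the knob's top. The knob sticks up through the outer lid's collar: when nested, the collar's top is at this lid's origin + 31, that is 15 below this point, so the 28 of the knob stand clear above it. Lifting by this knob carries both lids, with the outer one resting on the inner one's flange. Sizes in mm.
- outer_lid: Loose aluminium outer lid, about 180 g, nested over the inner lid. Origin at the centre of its plate's underside, which rests on the inner flange's top (5 above the inner lid's origin); z up. Plate of radius 79, 4 thick, with a skirt of inner radius 75 hanging 14 below the origin. It has about 5 mm of play sideways about the inner lid. Sizes in mm.
- outer_collar (a point): Middle of the black round collar standing on the outer lid, 15 above that lid's origin: the outer lid's handle, a tube of outer radius 24 and inner radius 18, from 11 below this point (the plate's top) to 11 above it. The inner lid's knob passes freely through it, standing up to 28 above its top. Sizes in mm.
- trivet: Fixed round wooden board, radius 95, height 18, on which the nested lids start. Origin under its centre, on the table. Sizes in mm.
- bowl: Bystander: small white ceramic bowl, radius 40, height 35, origin under its centre. Sizes in mm.
- jar: Bystander: glass jar with a metal cap, radius 33, height 100, origin under its centre. Sizes in mm.
- scraper: Bystander: steel dough scraper 120 x 100 lying flat with a wooden grip 22 thick, origin under its blade's centre. Sizes in mm.
Mind the look-alikes: they are no part of the job. There is more than one size of the outer_lid; the job needs the smallest.

How it is judged:
By the outcome, as a careful person would: the job done as asked, in the order asked, and still so for the second after the job is handed in, while the arm keeps its last pose, push and grip.
It also fails if it takes over 64 s, if anything falls off the work surface, if the arm or the gripper's body presses on something with over 40 N, if the wrist force passes 120 N, or if a joint passes its speed limit or range.

## Working session

There is one attempt and no reset: what is moved stays moved. The work goes in short steps, Python scripts to look and compute and a tool call to move; the robot and the scene stay as the last step left them, time stands still between calls to the robot, and variables do not carry over. Pictures are saved under pics/ and viewed, and the job is handed in when it is done.

Besides the shell and the picture viewer there is one more tool, called after "Call:" as name([rows], argument=value, ...), one row to a line, values as JSON. jog_arm: Moves the arm, as the interface text tells. Its arguments: {"type":"object","properties":{"commands":{"type":"array","items":{"type":"array"}},"newtons":{"type":"number"}},"required":["commands"]}

```bash
ls; mkdir -p pics
cat > h.py <<'E'
import numpy as np, cv2
from scipy.spatial.transform import Rotation as R
from cell import ctrl
def grab(cam,fn=None):
    s=ctrl.state(); im,d=ctrl.grab_frame(cam)
    if fn: cv2.imwrite('pics/'+fn,im[:,:,::-1])
    return s,im,d
def TW(cam,s=None):
    "world_from_camera"
    c=ctrl.get_calibration(cam); T=np.eye(4)
    if cam=='wrist':
        q=s['tcp_rot']; A=np.eye(4); A[:3,:3]=R.from_quat([q[1],q[2],q[3],q[0]]).as_matrix(); A[:3,3]=s['tcp_pos']
        return A@np.array(c['tool_from_camera']),np.array(c['K'])
    Rm=cv2.Rodrigues(np.array(c['rvec'],float))[0]; t=np.array(c['tvec'],float).ravel()
    T[:3,:3]=Rm.T; T[:3,3]=-Rm.T@t
    return T,np.array(c['K'])
def cloud(T,K,d):
    v,u=np.mgrid[0:480,0:640]
    P=np.stack([(u-K[0,2])/K[0,0]*d,(v-K[1,2])/K[1,1]*d,d],-1)
    W=P@T[:3,:3].T+T[:3,3]; W[d<=0]=np.nan
    return W
def ray_z(T,K,u,v,z):
    r=T[:3,:3]@np.array([(u-K[0,2])/K[0,0],(v-K[1,2])/K[1,1],1]); o=T[:3,3]
    return o+r*(z-o[2])/r[2]
def proj(T,K,p):
    c=T[:3,:3].T@(np.asarray(p)-T[:3,3]); return K[0,0]*c[0]/c[2]+K[0,2],K[1,1]*c[1]/c[2]+K[1,2]
E
python3 - <<'E'
from h import *
s,im,d=grab('top','top0.png'); print(s)
for l in ['warmer','knob_grip','lock_fin','dial_mark','inner_knob','outer_collar','trivet','pot_mouth','bowl','jar','scraper']:
    try: print(l,[(round(x['p'],2),np.round(np.array(x['at'])*[480,640],1)) for x in ctrl.place_of(l,'top')])
    except Exception as e: print(l,e)
s,im,d=grab('side','side0.png')
E
```

```text
pics
{'clock': 0.0, 'q': array([ 1.29309602,  0.46946205, -0.04858878,  1.53369176,  0.02410004,
        1.14098658, -0.08224721]), 'joint_velocities': array([-0.00050111,  0.00183176,  0.00093832, -0.00166028,  0.00043514,
        0.00050152, -0.00061613]), 'joint_torque': array([ 5.33803413e-04, -5.10310113e+01, -4.65592684e-02, -2.37717444e+01,
        1.08011212e-02,  7.67415971e-03,  1.09057135e-05]), 'tcp_pos': array([ 0.166077  , -0.65365143,  0.23024842]), 'tcp_rot': array([-0.08708053, -0.70152657, -0.08844972,  0.70175074]), 'force': array([-1.53700423,  0.75314674,  0.60244976]), 'wrist_torque': array([ 0.00178506,  0.00963281, -0.00339711]), 'finger_gap': 0.0851703996072252}
warmer [(0.72, array([237.4, 269.9])), (0.7, array([212.4, 418.8]))]
knob_grip [(0.83, array([248.3, 304.2]))]
lock_fin [(0.62, array([203.2, 297.9]))]
dial_mark [(0.96, array([259.6, 305.4]))]
inner_knob [(0.69, array([208.3, 422.2]))]
outer_collar [(0.61, array([211.2, 418.7])), (0.56, array([209.9, 523.8]))]
trivet []
pot_mouth [(0.85, array([231.3, 234.7]))]
bowl []
jar [(0.59, array([288.4, 483.2]))]
scraper [(0.86, array([278.6, 102.2]))]
```

View pics/top0.png

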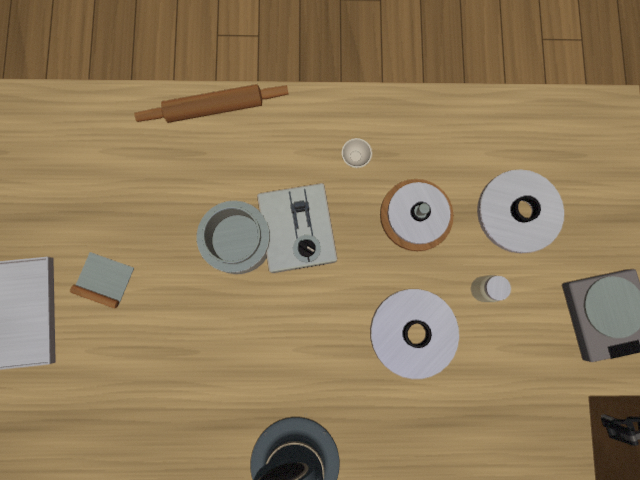

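View pics/side0.png

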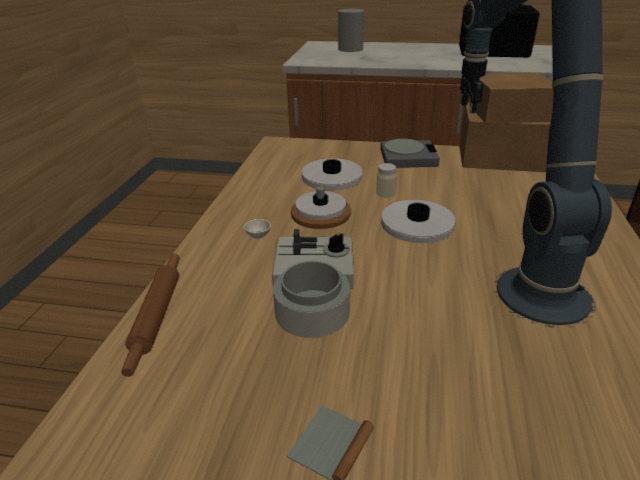

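The top view shows the warmer with its pot at about (235,237), the knob at (307,247) and the lock fin at (300,206). The nested lids are on the board at (420,213). Two larger look-alike lids lie at (521,210) and (415,333). Next I'll measure positions.

Run:
```python
from h import *
s,im,d=grab('top'); T,K=TW('top'); W=cloud(T,K,d)
np.save('top0W.npy',W)
def pt(u,v): return np.round(W[int(v),int(u)],4)
print('cam',T[:3,3],K[0,0])
print('table',pt(300,350), 'box',pt(280,230),pt(320,255))
# pot rim: z in 0.09..0.11 around pot
def sel(u0,u1,v0,v1,z0,z1):
    w=W[v0:v1,u0:u1].reshape(-1,3); return w[(w[:,2]>z0)&(w[:,2]<z1)]
def circ(p):
    (c,r)=cv2.minEnclosingCircle(p[:,:2].astype(np.float32)*1000); return np.round(c,1),round(r,1),len(p),p[:,2].mean()
print('rim',circ(sel(190,275,195,280,.09,.115)))
print('jacket',circ(sel(190,275,195,280,.068,.085)))
b=sel(255,340,180,275,.05,.068); print('box',cv2.minAreaRect(b[:,:2].astype(np.float32)*1000),len(b),b[:,2].mean())
print('lids',circ(sel(375,460,175,255,.03,.06)), circ(sel(375,460,175,255,.012,.06)))
for z in [(.065,.08),(.08,.1)]: 
    p=sel(375,460,175,255,*z); print('knob',len(p), p.mean(0) if len(p) else '', circ(p) if len(p)else'')
print('fin', sel(285,315,190,220,.07,.15).mean(0)); p=sel(290,325,235,262,.07,.13); print('knob',p.mean(0),p[:,2].max())
print('ray dial',ray_z(T,K,305.4,259.6,.06),'knob',ray_z(T,K,304.2,248.3,.09),'fin',ray_z(T,K,297.9,203.2,.1),'pot',ray_z(T,K,234.7,231.3,.1),'ik',ray_z(T,K,422.2,208.3,.078))
x=im[170:280,240:350]; cv2.imwrite('pics/c1.png',cv2.resize(x,None,fx=5,fy=5,interpolation=cv2.INTER_CUBIC)[:,:,::-1])
```

```text
cam [ 0.38335005 -0.03864972  1.13214942] 442.51435368089676
table [ 0.2638 -0.0107 -0.0037] box [0.558  0.0381 0.0559] [ 0.496  -0.0601  0.0583]
rim (array([541.8, 150.7]), 68.2, 446, np.float64(0.0976766117207793))
jacket (array([541.9, 150.6]), 88.0, 1619, np.float64(0.07512804426057015))
box ((565.1207885742188, 11.688072204589844), (200.76034545898438, 199.07534790039062), 8.8643798828125) 4752 0.05913088874377441
lids (array([ 608. , -310.5]), 79.5, 2789, np.float64(0.040013771730220735)) (array([ 607.4, -310.7]), 94.8, 3870, np.float64(0.03362852367072998))
knob 25 [ 0.60241455 -0.30415567  0.07064551] (array([ 606. , -309.6]), 21.9, 25, np.float64(0.07064550688705579))
knob 95 [ 0.60654387 -0.30974125  0.0888632 ] (array([ 607.4, -311.4]), 13.4, 95, np.float64(0.0888631994340844))
fin [ 0.60490103 -0.01141061  0.0978085 ]
knob [ 0.51146342 -0.02632912  0.08654052] 0.1078397847473247
ray dial [ 0.48458736 -0.0245214   0.06      ] knob [ 0.50862384 -0.02201249  0.09      ] fin [ 0.61552775 -0.00689397  0.1       ] pot [0.54766579 0.14115428 0.1       ] ik [ 0.60853069 -0.30986282  0.078     ]
```

View pics/c1.png

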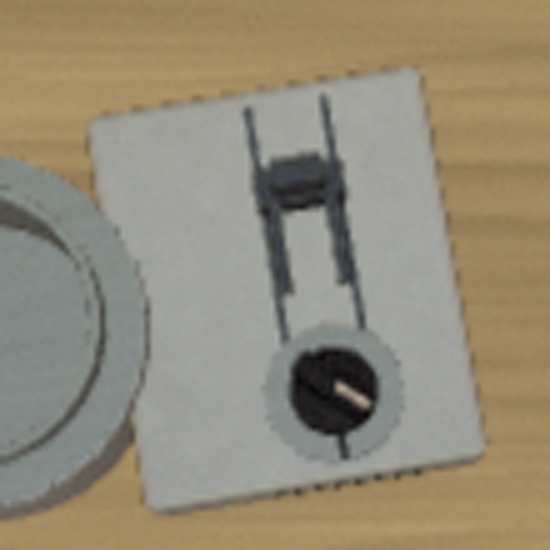

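```bash
cat >> h.py <<'E'
def tool(s):
    q=s['tcp_rot']; return R.from_quat([q[1],q[2],q[3],q[0]]).as_matrix()
def yaw(s):
    "world angle (deg) of tool y (jaw axis); turn about tool x (down) by +a lowers it by a"
    M=tool(s); return np.degrees(np.arctan2(M[1,1],M[0,1]))
def togo(p,yw=None):
    s=ctrl.state(); M=tool(s); dy=0
    if yw is not None:
        dy=-np.radians((yw-yaw(s)+90)%180-90)
    M2=M@R.from_rotvec([dy,0,0]).as_matrix()
    d=np.array(p)-s['tcp_pos']
    print('t',round(s['clock'],2),'tcp',np.round(s['tcp_pos']*1000,1),'yaw',round(yaw(s),2),'gap',round(s['finger_gap']*1000,1),'q7',np.round(s['q'][6],2),'F',np.round(s['force'],1))
    print('turn rad',round(dy,3),'shift now axes',np.round(M.T@d*1000,1),'shift after turn',np.round(M2.T@d*1000,1))
E
python3 - <<'E'
from h import *
s=ctrl.state(); print(tool(s).round(3)); print(ctrl.get_calibration('wrist')); 
togo([.47,-.03,.26])
E
```

```text
[[ 0.     0.246 -0.969]
 [-0.    -0.969 -0.246]
 [-1.     0.    -0.   ]]
{'K': array([[333.18076632,   0.        , 313.45810964],
       [  0.        , 333.18076632, 247.08742199],
       [  0.        ,   0.        ,   1.        ]]), 'tool_from_camera': array([[ 3.76110659e-04, -2.99950768e-01,  9.53954609e-01,
        -1.42542439e-01],
       [ 9.99999797e-01, -3.77229723e-04, -5.12876528e-04,
        -1.04958690e-03],
       [ 5.13697741e-04,  9.53954608e-01,  2.99950565e-01,
        -7.68849770e-02],
       [ 0.00000000e+00,  0.00000000e+00,  0.00000000e+00,
         1.00000000e+00]])}
t 0.7 tcp [ 166.2 -654.2  231.4] yaw -75.75 gap 85.2 q7 -0.08 F [-0.4 -0.5 -0.3]
turn rad 0 shift now axes [ -28.7 -530.2 -448.1] shift after turn [ -28.7 -530.2 -448.1]
```

Call:
jog_arm([
  [0.3, [0, -35, -30], 0],
  [0.3, [0, -35, -30], 0],
  [0.3, [0, -35, -30], 0],
  [0.3, [0, -35, -30], 0],
  [0.3, [0, -35, -30], 0],
], newtons=40)

```text
clock: 1.2
tcp_pos: [0.2692, -0.446, 0.2316]
tcp_rot: [0.088, 0.702, 0.087, -0.702]
force: [0.9, 0.0, 0.1]
finger_gap: 0.0596
```

Call:
jog_arm([
  [0.3, [0, -35, -30], 0],
  [0.3, [0, -35, -30], 0],
  [0.3, [0, -35, -30], 0],
  [0.3, [0, -35, -30], 0],
  [0.3, [0, -35, -30], 0],
])

```text
clock: 1.7
tcp_pos: [0.3714, -0.2395, 0.2318]
tcp_rot: [0.088, 0.702, 0.087, -0.701]
force: [-0.2, -0.8, -0.3]
finger_gap: 0.0597
```

Call:
jog_arm([
  [0.3, [0, -35, -30], 0],
  [0.3, [0, -35, -30], 0],
  [0.3, [0, -35, -30], 0],
  [0.3, [0, -35, -30], 0],
  [0.3, [0, -35, -30], 0],
])

```text
clock: 2.2
tcp_pos: [0.4738, -0.033, 0.2318]
tcp_rot: [0.088, 0.702, 0.087, -0.701]
force: [0.6, -0.9, 0.8]
finger_gap: 0.0596
```

Call:
jog_arm([
  [0.3, [0, 0, 0], -0.14],
  [0.3, [0, 0, 0], -0.14],
  [0.3, [0, 0, 0], -0.14],
  [0.3, [0, 0, 0], -0.14],
  [0.3, [0, 0, 0], -0.14],
])

```text
clock: 2.7
tcp_pos: [0.4732, -0.0346, 0.2315]
tcp_rot: [0.325, 0.628, 0.325, -0.628]
force: [0.5, 0.6, 0.3]
finger_gap: 0.0595
```

Run:
```python
from h import *
togo([.5108,-.0263,.22],-36)
s,im,d=grab('wrist','w1.png'); T,K=TW('wrist',s)
np.savez('w1.npz',T=T,K=K,d=d,im=im)
for l in ['knob_grip','lock_fin','dial_mark']:
    print(l,[(round(x['p'],2),np.round(np.array(x['at'])*[480,640],1)) for x in ctrl.place_of(l,'wrist')])
W=cloud(T,K,d)
box=W.reshape(-1,3); 
m=(abs(W[...,0]-.511)<.045)&(abs(W[...,1]+.026)<.045)
p=W[m]; print(len(p),np.histogram(p[:,2],bins=np.arange(.05,.12,.004)))
```

```text
t 2.7 tcp [473.2 -34.6 231.5] yaw -35.31 gap 59.5 q7 -0.76 F [0.5 0.6 0.3]
turn rad 0.012 shift now axes [ 11.5  25.9 -28.5] shift after turn [ 11.5  25.5 -28.8]
knob_grip [(0.75, array([206.4, 346.6]))]
lock_fin [(0.78, array([110.6, 445. ])), (0.69, array([473.2, 451.1])), (0.37, array([ 89.2, 323.6]))]
dial_mark [(0.94, array([219.6, 323.2])), (0.54, array([110.4, 446.3]))]
42137 (array([   4,  110, 4299, 1090, 1186,  506,  451,    9,   30,   21,   17,
         26,   88,  771,    6,    0,    0]), array([0.05 , 0.054, 0.058, 0.062, 0.066, 0.07 , 0.074, 0.078, 0.082,
       0.086, 0.09 , 0.094, 0.098, 0.102, 0.106, 0.11 , 0.114, 0.118]))
```

View pics/w1.png

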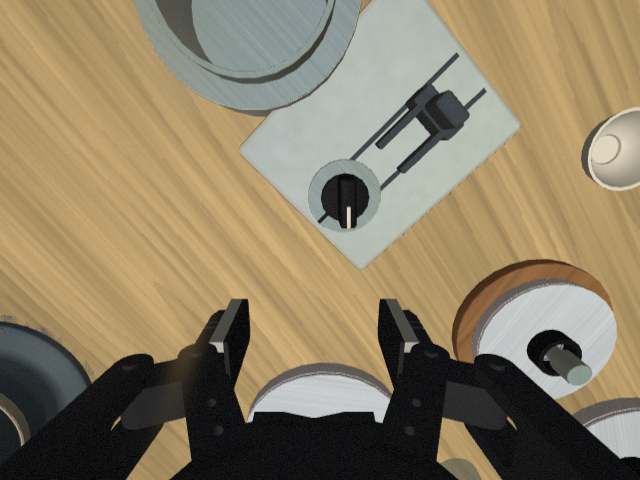

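The wrist view shows the knob at (346,195) with its pointer line pointing down to (348,228). The mark is at (322,217) and the lock fin at (440,105). The bar already lies nearly across the jaws.

```bash
cat >> h.py <<'E'
def scene(npz=None,wpose=None):
    pass
def axis2(p):
    c=p[:,:2].mean(0); u,sv,vt=np.linalg.svd(p[:,:2]-c,full_matrices=False); return c,np.degrees(np.arctan2(vt[0,1],vt[0,0]))%180
def plane_pix(T,K,mask,z):
    v,u=np.nonzero(mask); r=np.stack([(u-K[0,2])/K[0,0],(v-K[1,2])/K[1,1],np.ones(len(u))],-1)@T[:3,:3].T
    o=T[:3,3]; return o+r*((z-o[2])/r[:,2])[:,None]
E
python3 - <<'E'
from h import *
f=np.load('w1.npz'); T,K,d,im=f['T'],f['K'],f['d'],f['im']; W=cloud(T,K,d)
m=(abs(W[...,0]-.511)<.03)&(abs(W[...,1]+.026)<.03)&(W[...,2]>.098)
p=W[m]; print('bar top n',len(p),p[:,2].mean()); c,a=axis2(p); print('c',c,'axis',a, cv2.minAreaRect(p[:,:2].astype(np.float32)*1000))
g=im.astype(int).sum(2); ztop=np.median(p[:,2])
white=m&(g>330); pw=plane_pix(T,K,white,ztop); print('ptr',len(pw),axis2(pw),'dir',np.degrees(np.arctan2(*(pw.mean(0)[:2]-c)[::-1])))
black=(abs(W[...,0]-.4836)<.02)&(abs(W[...,1]+.0305)<.02)&(W[...,2]<.068)&(W[...,2]>.055)&(g<150)
v,u=np.nonzero(black); print('mark px',len(v),u.mean(),v.mean()); pb=plane_pix(T,K,black,.062); print('mark',pb.mean(0),axis2(pb), cv2.minAreaRect(pb[:,:2].astype(np.float32)*1000))
# lock
ml=(abs(W[...,0]-.61)<.05)&(abs(W[...,1]+.01)<.05)
fin=ml&(W[...,2]>.096); q=W[fin]; print('fin top',len(q),q.mean(0),np.median(q[:,2]),cv2.minAreaRect(q[:,:2].astype(np.float32)*1000))
# warmer box yaw
b=(W[...,2]>.055)&(W[...,2]<.0635)&(W[...,1]<.06)&(abs(W[...,0]-.56)<.15)&(W[...,1]>-.12); q=W[b]; print('box',np.median(q[:,2]),len(q))
mm=b.astype(np.uint8); print(cv2.minAreaRect(q[:,:2].astype(np.float32)*1000))
# pot, lids
r=(W[...,2]>.09)&(W[...,2]<.108)&(np.hypot(W[...,0]-.542,W[...,1]-.151)<.085); q=W[r]
def fitc(q):
    A=np.c_[2*q[:,:2],np.ones(len(q))]; s=np.linalg.lstsq(A,(q[:,:2]**2).sum(1),rcond=None)[0]; return s[:2],np.sqrt(s[2]+s[0]**2+s[1]**2)
print('rim',len(q),fitc(q),q[:,2].mean())
E
```

```text
bar top n 17489 0.2927511637469171
c [ 0.50322389 -0.03839835] axis 138.95915583893478 ((504.7359924316406, -31.311002731323242), (49.367801666259766, 47.474117279052734), 89.97624969482422)
ptr 173 (array([ 0.512187  , -0.00245334]), np.float64(80.74602393787312)) dir 75.99847488394708
mark px 25 322.4 217.72
mark [ 0.48475335 -0.03190085  0.062     ] (array([ 0.48475335, -0.03190085]), np.float64(8.514627656446805)) ((484.6634216308594, -32.181209564208984), (10.209425926208496, 2.0526390075683594), 10.43039608001709)
fin top 1084 [ 0.6090894  -0.00895923  0.11469782] 0.1181424938254581 ((611.281005859375, -9.920455932617188), (14.52088451385498, 26.153396606445312), 7.847348690032959)
box 0.0600783558021139 29446
((567.3966674804688, -5.010467529296875), (198.77818298339844, 163.96961975097656), 9.371359825134277)
rim 2186 (array([0.54108177, 0.14848108]), np.float64(0.06411057737165773)) 0.09880665848532497
```

Run:
```python
from h import *
f=np.load('w1.npz'); T,K,d,im=f['T'],f['K'],f['d'],f['im']; W=cloud(T,K,d)
m=(np.hypot(W[...,0]-.511,W[...,1]+.026)<.03)&(W[...,2]>.098)&(W[...,2]<.112)
p=W[m]; ztop=np.median(p[:,2]); print('bar top n',len(p),ztop); c,a=axis2(p); print('c',c,'axis',a, cv2.minAreaRect(p[:,:2].astype(np.float32)*1000))
g=im.astype(int).sum(2)
v,u=np.mgrid[0:480,0:640]
white=(abs(u-348)<14)&(abs(v-212)<22)&(g>330)&m; pw=plane_pix(T,K,white,ztop); print('ptr',len(pw),axis2(pw),'dir',np.degrees(np.arctan2(*(pw.mean(0)[:2]-c)[::-1])))
x=im[150:250,290:400]; cv2.imwrite('pics/c2.png',cv2.resize(x,None,fx=6,fy=6,interpolation=cv2.INTER_CUBIC)[:,:,::-1])
togo([c[0],c[1],.11],(a-90))
```

```text
bar top n 865 0.10367130241544947
c [ 0.5130951  -0.02556811] axis 57.298729291597766 ((512.7184448242188, -26.47927474975586), (41.732601165771484, 13.832295417785645), 56.99547576904297)
ptr 90 (array([ 0.50680992, -0.03635721]), np.float64(58.861678270020334)) dir -120.22291585728121
t 2.9 tcp [473.1 -34.7 231.4] yaw -35.82 gap 59.9 q7 -0.76 F [-0.4 -0.8 -0.2]
turn rad -0.054 shift now axes [121.4  27.  -30.8] shift after turn [121.4  28.7 -29.3]
```

View pics/c2.png

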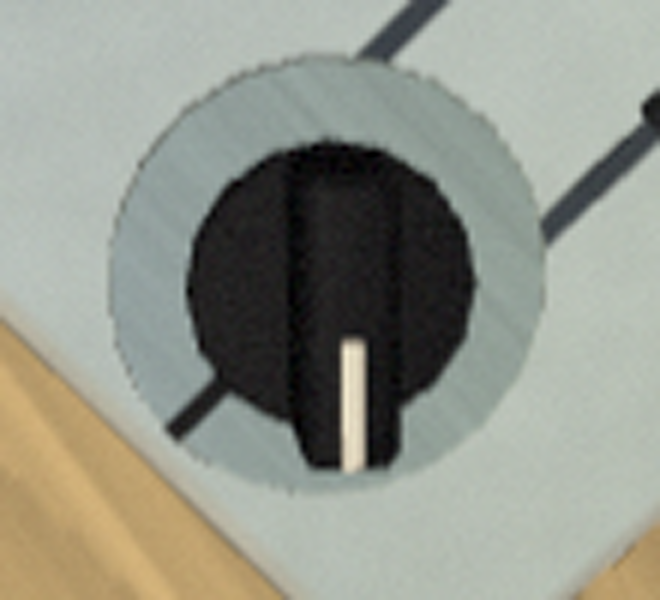

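Call:
jog_arm([
  [0.5, [0, 0, 0], -0.05],
  [0.5, [20, 15, -15], 0],
  [0.5, [35, 14, -14], 0],
  [0.5, [35, 0, 0], 0],
  [0.5, [20, 0, 0], 0],
])

```text
clock: 3.4
tcp_pos: [0.5122, -0.0258, 0.1187]
tcp_rot: [-0.337, -0.62, -0.339, 0.622]
force: [-0.1, -0.4, 0.1]
finger_gap: 0.0429
```

Run:
```python
from h import *
togo([.5128,-.0264,.079],-32.9)
```

```text
t 3.4 tcp [512.2 -25.8 118.7] yaw -32.9 gap 42.9 q7 -0.88 F [-0.1 -0.4  0.1]
turn rad -0.0 shift now axes [39.7  0.9  0.1] shift after turn [39.7  0.9  0.1]
```

Call:
jog_arm([
  [0.5, [20, 1, 0], 0],
  [0.5, [19, 0, 0], 0],
  [1, [0, 0, 0], 0],
  [1, [0, 0, 0], 0],
  [1, [0, 0, 0], 0],
], newtons=40)

```text
clock: 3.9
tcp_pos: [0.514, -0.0262, 0.0828]
tcp_rot: [0.338, 0.621, 0.338, -0.621]
force: [-0.1, 0.1, -4.6]
finger_gap: 0.0133
```

Call:
jog_arm([
  [1, [0, 0, 0], 0],
  [1, [0, 0, 0], 0],
])

```text
clock: 4.1
tcp_pos: [0.514, -0.0262, 0.0827]
tcp_rot: [0.339, 0.621, 0.338, -0.621]
force: [-0.9, 1.7, -3.2]
finger_gap: 0.0132
```

Run:
```python
from h import *
togo([.5128,-.0264,.079],-80.8)
```

```text
t 4.1 tcp [514.  -26.2  82.7] yaw -32.79 gap 13.2 q7 -0.92 F [-0.9  1.7 -3.2]
turn rad 0.838 shift now axes [ 3.7 -0.9  0.8] shift after turn [ 3.7 -0.   1.2]
```

Call:
jog_arm([
  [1, [0, 0, 0], 0.14],
  [1, [0, 0, 0], 0.14],
  [1, [0, 0, 0], 0.14],
  [1, [0, 0, 0], 0.14],
  [1, [0, 0, 0], 0.14],
])

```text
clock: 4.6
tcp_pos: [0.5147, -0.0272, 0.0827]
tcp_rot: [0.104, 0.7, 0.103, -0.699]
force: [1.8, -1.1, -6.6]
finger_gap: 0.0131
```

Call:
jog_arm([
  [1, [0, 0, 0], 0.14],
  [1, [0, 0, 0], 0],
  [1, [0, 0, 0], 0],
])

```text
clock: 4.9
tcp_pos: [0.5147, -0.0274, 0.0827]
tcp_rot: [0.057, 0.705, 0.056, -0.704]
force: [1.4, -3.4, -3.8]
finger_gap: 0.0129
```

Run:
```python
from h import *
togo([.5128,-.0264,.079],-80.8)
s,im,d=grab('wrist','w2.png')
```

```text
t 4.9 tcp [514.7 -27.4  82.7] yaw -80.76 gap 12.9 q7 -1.63 F [ 1.4 -3.4 -3.8]
turn rad 0.001 shift now axes [ 3.7 -1.2  1.7] shift after turn [ 3.7 -1.2  1.7]
```

View pics/w2.png

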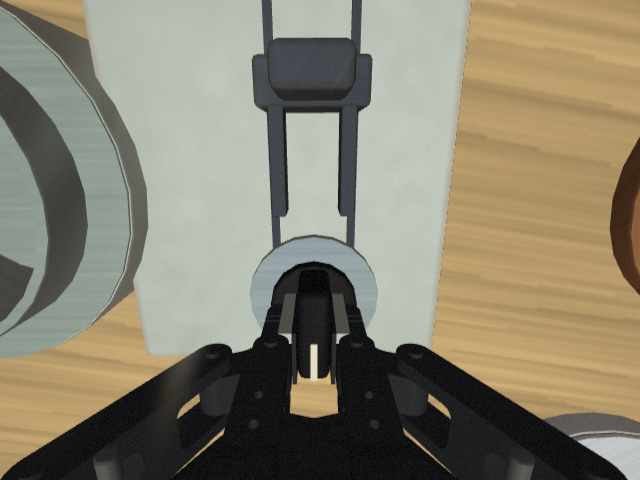

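The knob is turned: the pointer runs vertically at u=313, between rails at 268 and 357. I'll release, lift and measure it against the mark.

Call:
jog_arm([
  [0.6, [0, 0, 0], 0],
  [0.6, [0, 0, 0], 0],
  [0.6, [-25, 0, 0], 0],
  [0.6, [-45, 0, 0], 0],
  [0.6, [-45, 0, 20], 0],
])

```text
clock: 5.45
tcp_pos: [0.4957, -0.0283, 0.1988]
tcp_rot: [0.056, 0.705, 0.058, -0.704]
force: [0.4, 0.8, -0.0]
finger_gap: 0.0344
```

Call:
jog_arm([
  [0.6, [-20, 0, 25], 0],
  [0.6, [0, 0, 0], 0],
])

```text
clock: 5.65
tcp_pos: [0.4692, -0.0335, 0.2207]
tcp_rot: [0.057, 0.707, 0.055, -0.703]
force: [0.5, 0.6, -0.5]
finger_gap: 0.0341
```

```bash
cat > meas.py <<'E'
from h import *
def lockknob(name):
    s,im,d=grab('wrist',name+'.png'); T,K=TW('wrist',s); W=cloud(T,K,d)
    np.savez(name+'.npz',T=T,K=K,d=d,im=im)
    m=(np.hypot(W[...,0]-.513,W[...,1]+.0265)<.025)&(W[...,2]>.098)&(W[...,2]<.112)
    p=W[m]; ztop=np.median(p[:,2]); c,a=axis2(p); r=cv2.minAreaRect(p[:,:2].astype(np.float32)*1000); print('bar',len(p),ztop,c,a,r)
    g=im.astype(int).sum(2); wh=m&(g>330); pw=plane_pix(T,K,wh,ztop); print('ptr',len(pw),axis2(pw))
    bl=(abs(W[...,0]-.485)<.02)&(abs(W[...,1]+.031)<.02)&(W[...,2]<.068)&(W[...,2]>.055)&(g<150)
    if bl.any(): pb=plane_pix(T,K,bl,.062); print('mark',bl.sum(),pb.mean(0),axis2(pb),cv2.minAreaRect(pb[:,:2].astype(np.float32)*1000))
    fin=(abs(W[...,0]-.58)<.07)&(abs(W[...,1]+.01)<.05)&(W[...,2]>.112)&(W[...,2]<.125); q=W[fin]; print('fin',len(q),q.mean(0),np.median(q[:,2]),cv2.minAreaRect(q[:,:2].astype(np.float32)*1000))
    b=(W[...,2]>.055)&(W[...,2]<.0635)&(W[...,1]<.06)&(abs(W[...,0]-.56)<.15)&(W[...,1]>-.12); q=W[b]; print('box',len(q),cv2.minAreaRect(q[:,:2].astype(np.float32)*1000))
E
python3 -c "
from meas import *
togo([.6113,-.0099,.13],-80.8)
lockknob('w3')"
```

```text
t 5.65 tcp [469.2 -33.5 220.7] yaw -80.88 gap 34.1 q7 -1.51 F [ 0.5  0.6 -0.5]
turn rad -0.001 shift now axes [  91.5   -1.  -143.5] shift after turn [  91.5   -0.8 -143.5]
bar 953 0.10375363311834129 [ 0.51330902 -0.02632339] 9.07317759681473 ((512.6129150390625, -26.377412796020508), (41.308921813964844, 13.583161354064941), 9.38599967956543)
ptr 97 (array([ 0.50179961, -0.02816491]), np.float64(9.004325016365243))
mark 11 [ 0.48213711 -0.03167668  0.062     ] (array([ 0.48213711, -0.03167668]), np.float64(1.3872739457704597)) ((482.01959228515625, -32.03166580200195), (3.7478089332580566, 1.8387713432312012), 9.062050819396973)
fin 1023 [ 0.61062413 -0.00994761  0.11829297] 0.11859121191866959 ((611.4117431640625, -9.898672103881836), (14.30825424194336, 25.697404861450195), 9.216376304626465)
box 30775 ((559.09521484375, -6.1518096923828125), (181.95401000976562, 163.99783325195312), 9.549644470214844)
```

View pics/w3.png

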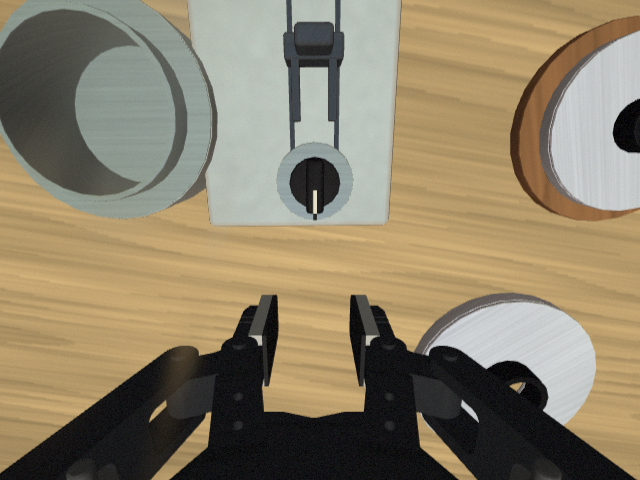

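The pointer is aligned with the mark (bar 9.1–9.4°, lock line and box 9.2–9.5°). Now I'll go to the lock fin.

Call:
jog_arm([
  [0.5, [0, 0, -40], 0],
  [0.5, [0, 0, -40], 0],
  [0.5, [10, 0, -40], 0],
  [0.5, [40, -1, -24], 0],
  [0.5, [35, 0, 0], 0],
])

```text
clock: 6.2
tcp_pos: [0.6149, -0.0077, 0.1296]
tcp_rot: [0.056, 0.705, 0.058, -0.704]
force: [-0.3, 0.2, -0.8]
finger_gap: 0.0426
```

```bash
python3 -c "
from h import *
togo([.6114,-.0099,.0945],-80.6)"
```

```text
t 6.2 tcp [614.9  -7.7 129.6] yaw -80.78 gap 42.6 q7 -1.64 F [-0.3  0.2 -0.8]
turn rad -0.003 shift now axes [35.   1.7  3.9] shift after turn [35.   1.6  3.9]
```

Call:
jog_arm([
  [0.5, [20, 2, 4], 0],
  [0.5, [15, 0, 0], 0],
  [1, [0, 0, 0], 0],
  [1, [0, 0, 0], 0],
  [1, [0, 0, 0], 0],
], newtons=50)

```text
clock: 6.7
tcp_pos: [0.6066, -0.0118, 0.0955]
tcp_rot: [-0.056, -0.704, -0.057, 0.706]
force: [2.0, 2.1, -20.3]
finger_gap: 0.025
```

```bash
python3 -c "
from h import *
togo(np.array([.5127,-.0264,.0945])+.035*np.array([.9866,.163,0]),-80.6)"
```

```text
t 6.7 tcp [606.6 -11.8  95.5] yaw -80.85 gap 25.0 q7 -1.65 F [  2.    2.1 -20.3]
turn rad -0.004 shift now axes [ 1.2 -0.7 60. ] shift after turn [ 1.2 -1.  60. ]
```

Call:
jog_arm([
  [1, [0, 0, 12], 0],
  [1, [0, 0, 14], 0],
  [1, [0, 0, 14], 0],
  [1, [0, 0, 14], 0],
  [1, [0, 0, 6], 0],
])

```text
clock: 7.2
tcp_pos: [0.5453, -0.0222, 0.0956]
tcp_rot: [-0.056, -0.703, -0.056, 0.707]
force: [2.3, 1.5, -26.8]
finger_gap: 0.0248
```

```bash
python3 -c "
from h import *
togo(np.array([.5127,-.0264,.0945])+.035*np.array([.9866,.163,0]),-80.6)"
```

```text
t 7.2 tcp [545.3 -22.2  95.6] yaw -80.89 gap 24.8 q7 -1.64 F [  2.3   1.5 -26.8]
turn rad -0.005 shift now axes [ 1.1 -1.2 -2.1] shift after turn [ 1.1 -1.2 -2.1]
```

Call:
jog_arm([
  [1, [0, 0, 2], 0],
  [1, [0, 0, 2], 0],
])

```text
clock: 7.4
tcp_pos: [0.5424, -0.0227, 0.0956]
tcp_rot: [-0.056, -0.703, -0.056, 0.706]
force: [1.5, 1.7, -27.0]
finger_gap: 0.0251
```

Call:
jog_arm([
  [1, [0, 0, 2], 0],
  [1, [0, 0, 0], 0],
])

```text
clock: 7.6
tcp_pos: [0.5424, -0.0227, 0.0956]
tcp_rot: [0.056, 0.705, 0.057, -0.705]
force: [7.1, 1.9, -31.6]
finger_gap: 0.0246
```

Call:
jog_arm([
  [1, [0, 0, 2], 0],
  [1, [0, 0, 2], 0],
  [1, [0, 0, 0], 0],
])

```text
clock: 7.9
tcp_pos: [0.5423, -0.0227, 0.0957]
tcp_rot: [0.056, 0.708, 0.057, -0.702]
force: [16.7, 2.9, -40.7]
finger_gap: 0.0249
```

```bash
python3 -c "
from h import *
togo(np.array([.5127,-.0264,.0945])+.035*np.array([.9866,.163,0]),-80.6)
grab('wrist','w4.png')"
```

```text
t 7.9 tcp [542.3 -22.7  95.7] yaw -80.85 gap 24.9 q7 -1.64 F [ 16.7   2.9 -40.7]
turn rad -0.004 shift now axes [ 1.2 -1.2 -5.2] shift after turn [ 1.2 -1.2 -5.2]
```

View pics/w4.png

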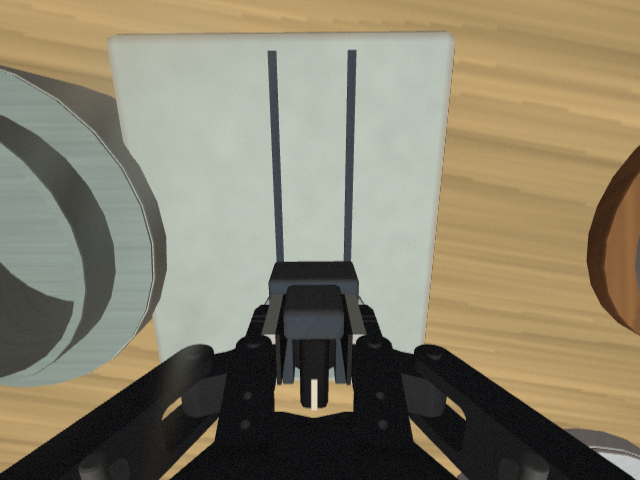

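The lock is against its hard stop (force rose to 17 N with no motion). I'll relieve the push, release, lift and check.

Call:
jog_arm([
  [1, [0, 0, -4], 0],
  [0.5, [0, 0, 0], 0],
  [0.5, [0, 0, 0], 0],
  [0.5, [-30, 0, 0], 0],
  [0.5, [-45, 0, 0], 0],
])

```text
clock: 8.45
tcp_pos: [0.5426, -0.0231, 0.1739]
tcp_rot: [-0.056, -0.705, -0.056, 0.705]
force: [0.8, -0.9, -0.9]
finger_gap: 0.0424
```

Call:
jog_arm([
  [0.5, [-35, 0, 30], 0],
  [0.5, [0, 0, 40], 0],
  [0.5, [0, 0, 0], 0],
])

```text
clock: 8.75
tcp_pos: [0.471, -0.0351, 0.2106]
tcp_rot: [0.057, 0.706, 0.054, -0.704]
force: [-0.4, 0.2, -0.8]
finger_gap: 0.0428
```

```bash
python3 -c "
from meas import *
lockknob('w5')
togo([.6074,-.3105,.2],-80.8)"
```

```text
bar 1048 0.10374247486012232 [ 0.51332794 -0.02650611] 8.938004209087609 ((512.37548828125, -26.582721710205078), (42.32689666748047, 13.89462661743164), 9.248661994934082)
ptr 123 (array([ 0.50138809, -0.02828033]), np.float64(7.2919695468972066))
mark 12 [ 0.48114455 -0.03154071  0.062     ] (array([ 0.48114455, -0.03154071]), np.float64(8.866536340204874)) ((481.14361572265625, -31.540193557739258), (2.73980712890625, 1.7897727489471436), 8.922223091125488)
fin 798 [ 0.54719925 -0.02087029  0.1185285 ] 0.11868165073468558 ((547.2132568359375, -20.573028564453125), (13.627352714538574, 25.80710792541504), 8.931906700134277)
box 34911 ((557.5526123046875, -6.957389831542969), (179.21873474121094, 163.80816650390625), 9.180075645446777)
t 8.8 tcp [473.2 -34.7 210.4] yaw -80.98 gap 42.8 q7 -1.52 F [ 0.4  0.3 -0. ]
turn rad -0.003 shift now axes [ 11.9 293.4 -89.2] shift after turn [ 11.9 293.7 -88.3]
```

View pics/w5.png

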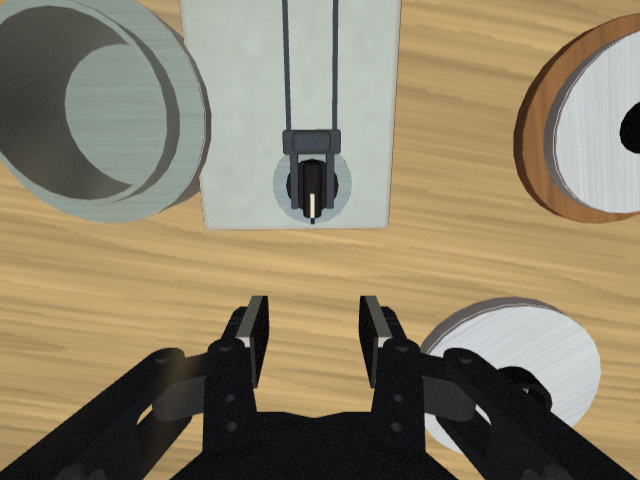

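The lock is home: the fin is 35.3 mm behind the knob axis, the tines straddle the bar, and the pointer is on the mark. Next I'll look at the lids.

Call:
jog_arm([
  [0.5, [0, 48, -8], 0],
  [0.5, [0, 49, -8], 0],
  [0.5, [0, 49, -8], 0],
  [0.5, [0, 49, -8], 0],
  [0.5, [0, 49, -8], 0],
])

```text
clock: 9.3
tcp_pos: [0.5539, -0.271, 0.2093]
tcp_rot: [0.057, 0.706, 0.055, -0.704]
force: [0.9, 1.5, 0.2]
finger_gap: 0.0425
```

Call:
jog_arm([
  [0.5, [0, 48, -4], 0],
  [0.5, [0, 0, 0], 0],
])

```text
clock: 9.5
tcp_pos: [0.5639, -0.3249, 0.2081]
tcp_rot: [0.055, 0.706, 0.05, -0.704]
force: [-0.8, -0.5, -0.6]
finger_gap: 0.0428
```

```bash
cat >> meas.py <<'E'
def fitc(q):
    A=np.c_[2*q[:,:2],np.ones(len(q))]; s=np.linalg.lstsq(A,(q[:,:2]**2).sum(1),rcond=None)[0]; return np.round(s[:2]*1000,1),round(1000*np.sqrt(s[2]+s[0]**2+s[1]**2),1)
def lids(name,c0,z0):
    "z0: inner origin z"
    s,im,d=grab('wrist',name+'.png'); T,K=TW('wrist',s); W=cloud(T,K,d); np.savez(name+'.npz',T=T,K=K,d=d,im=im)
    rr=np.hypot(W[...,0]-c0[0],W[...,1]-c0[1])
    k=(rr<.025)&(W[...,2]>z0+.054)&(W[...,2]<z0+.066); q=W[k]; print('knob top',len(q),np.round(q.mean(0)*1000,1),np.median(q[:,2]),cv2.minEnclosingCircle(q[:,:2].astype(np.float32)*1000))
    co=(rr<.032)&(W[...,2]>z0+.026)&(W[...,2]<z0+.036); q=W[co]; print('collar top',len(q),np.median(q[:,2]),cv2.minEnclosingCircle(q[:,:2].astype(np.float32)*1000))
    pl=(rr<.09)&(W[...,2]>z0+.004)&(W[...,2]<z0+.015); q=W[pl]; print('plate',len(q),np.median(q[:,2]),cv2.minEnclosingCircle(q[:,:2].astype(np.float32)*1000))
    if len(q)>100:
        A=np.c_[q[:,:2],np.ones(len(q))]; print('tilt',np.linalg.lstsq(A,q[:,2],rcond=None)[0])
E
python3 -c "
from meas import *
togo([.6074,-.3105,.2],-80.8)
lids('w6',[.6074,-.3105],.032)"
```

```text
t 9.5 tcp [ 563.9 -324.9  208.1] yaw -81.52 gap 42.8 q7 -1.07 F [-0.8 -0.5 -0.6]
turn rad -0.013 shift now axes [  8.1  -7.8 -45.1] shift after turn [  8.1  -7.3 -45.2]
knob top 856 [ 607.5 -311.3   90.9] 0.09089343994011626 ((607.1143188476562, -311.2434387207031), 12.88716983795166)
collar top 1104 0.06267351212769703 ((607.0947265625, -311.220947265625), 23.99757957458496)
plate 21313 0.04100127995674541 ((607.2447509765625, -311.23480224609375), 79.01414489746094)
tilt [0.00064996 0.00053895 0.04072377]
```

View pics/w6.png

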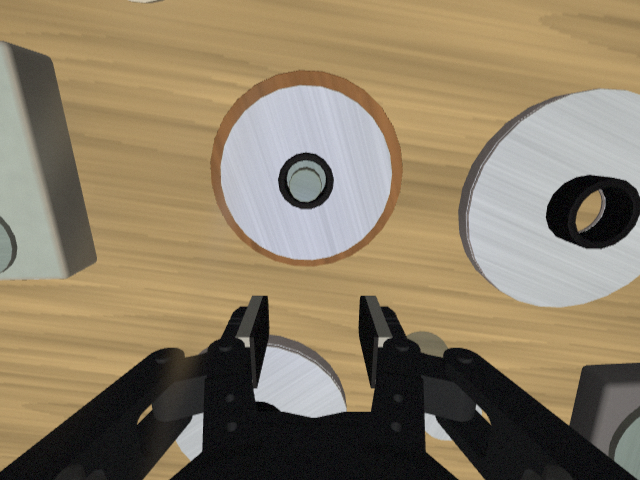

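The wrist view shows the nested pair at (306,180). Outer plate radius is 79.0 (the small one) and the pair is concentric at (607.2, -311.2) mm. Now the inner knob grasp.

Call:
jog_arm([
  [0.5, [0, -7, -45], 0],
  [0.5, [40, 0, 0], 0],
  [0.5, [40, 0, 0], 0],
  [0.5, [25, 0, 0], 0],
  [0.5, [0, 0, 0], 0],
])

```text
clock: 10.05
tcp_pos: [0.6051, -0.2987, 0.0991]
tcp_rot: [-0.056, -0.703, -0.058, 0.707]
force: [-1.6, 0.3, 0.7]
finger_gap: 0.0432
```

```bash
python3 -c "
from h import *
togo([.6072,-.3112,.067])"
```

```text
t 10.05 tcp [ 605.1 -298.7   99.1] yaw -80.78 gap 43.2 q7 -1.15 F [-1.6  0.3  0.7]
turn rad 0 shift now axes [32.  12.8 -0.2] shift after turn [32.  12.8 -0.2]
```

Call:
jog_arm([
  [0.5, [0, 6, 0], 0],
  [0.5, [0, 7, 0], 0],
  [0.5, [0, 0, 0], 0],
  [0.5, [0, 0, 0], 0],
])

```text
clock: 10.45
tcp_pos: [0.6094, -0.315, 0.1039]
tcp_rot: [0.056, 0.706, 0.055, -0.704]
force: [0.2, -0.6, 0.3]
finger_gap: 0.043
```

```bash
python3 -c "
from h import *
togo([.6072,-.3112,.067])"
```

```text
t 10.45 tcp [ 609.4 -315.   103.9] yaw -80.96 gap 43.0 q7 -1.13 F [ 0.2 -0.6  0.3]
turn rad 0 shift now axes [36.9 -4.1  1.6] shift after turn [36.9 -4.1  1.6]
```

Call:
jog_arm([
  [0.5, [0, -4, 1], 0],
  [0.5, [0, 0, 0], 0],
  [0.5, [0, 0, 0], 0],
])

```text
clock: 10.75
tcp_pos: [0.6071, -0.3098, 0.1025]
tcp_rot: [0.056, 0.705, 0.056, -0.705]
force: [1.1, -0.6, -0.6]
finger_gap: 0.0425
```

```bash
python3 -c "
from h import *
togo([.6072,-.3112,.067])"
```

```text
t 10.75 tcp [ 607.1 -309.8  102.5] yaw -80.86 gap 42.5 q7 -1.13 F [ 1.1 -0.6 -0.6]
turn rad 0 shift now axes [35.5  1.4  0.2] shift after turn [35.5  1.4  0.2]
```

Call:
jog_arm([
  [0.5, [15, 1, 0], 0],
  [0.5, [12, 0, 0], 0],
  [0.5, [8, 0, 0], 0],
  [0.5, [0, 0, 0], 0],
  [0.5, [0, 0, 0], 0],
], newtons=60)

```text
clock: 11.25
tcp_pos: [0.6072, -0.3112, 0.0667]
tcp_rot: [-0.056, -0.705, -0.056, 0.705]
force: [0.8, -0.2, -0.4]
finger_gap: 0.0424
```

```bash
python3 -c "
from h import *
togo([.6072,-.3112,.067])"
```

```text
t 11.25 tcp [ 607.2 -311.2   66.7] yaw -80.9 gap 42.4 q7 -1.14 F [ 0.8 -0.2 -0.4]
turn rad 0 shift now axes [-0.3  0.  -0. ] shift after turn [-0.3  0.  -0. ]
```

Call:
jog_arm([
  [1, [0, 0, 0], 0],
  [1, [0, 0, 0], 0],
  [1, [0, 0, 0], 0],
  [1, [0, 0, 0], 0],
  [1, [-2, 0, 0], 0],
])

```text
clock: 11.75
tcp_pos: [0.6065, -0.3109, 0.0686]
tcp_rot: [-0.056, -0.704, -0.056, 0.705]
force: [-0.9, 0.5, -4.4]
finger_gap: 0.0241
```

Call:
jog_arm([
  [1, [-8, 0, 0], 0],
  [1, [-15, 0, 0], 0],
  [1, [-15, 0, 0], 0],
  [1, [0, 0, 0], 0],
  [1, [0, 0, 0], 0],
])

```text
clock: 12.25
tcp_pos: [0.6076, -0.3114, 0.1084]
tcp_rot: [0.056, 0.705, 0.056, -0.704]
force: [-0.4, 0.6, -5.5]
finger_gap: 0.0239
```

```bash
python3 -c "
from h import *
togo([.6072,-.3112,.067])
grab('wrist','w7.png');grab('side','s7.png')"
```

```text
t 12.25 tcp [ 607.6 -311.4  108.4] yaw -80.9 gap 23.9 q7 -1.13 F [-0.4  0.6 -5.5]
turn rad 0 shift now axes [41.4 -0.3  0.4] shift after turn [41.4 -0.3  0.4]
```

View pics/w7.png

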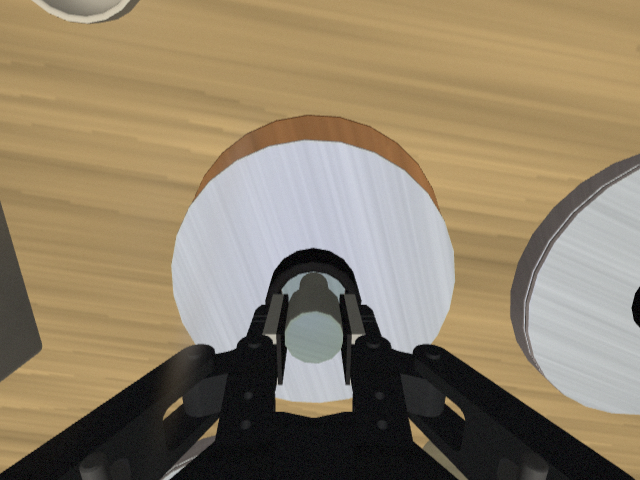

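View pics/s7.png

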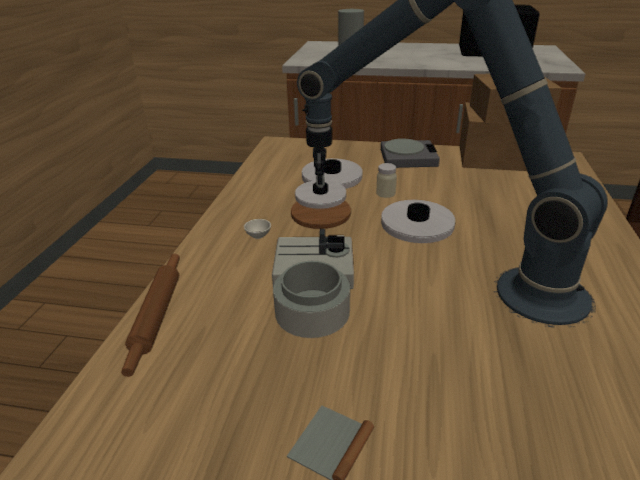

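Both lids are up together and level (load 5.5 N). I'll raise them and carry them at moderate speed.

Call:
jog_arm([
  [1, [-20, 0, 0], 0],
  [1, [-30, 0, 0], 0],
  [1, [-35, 0, 0], 0],
  [1, [-30, 0, 0], 0],
  [1, [-20, -10, 0], 0],
])

```text
clock: 12.85
tcp_pos: [0.6057, -0.3035, 0.2441]
tcp_rot: [0.056, 0.706, 0.054, -0.704]
force: [0.9, 0.6, -5.1]
finger_gap: 0.0241
```

```bash
python3 -c "
from h import *
togo([.5423,.1506,.245])"
```

```text
t 12.85 tcp [ 605.7 -303.5  244.1] yaw -81.05 gap 24.1 q7 -1.11 F [ 0.9  0.6 -5.1]
turn rad 0 shift now axes [  -2.  -458.4   -8. ] shift after turn [  -2.  -458.4   -8. ]
```

Call:
jog_arm([
  [1, [0, -20, 0], 0],
  [1, [0, -30, -1], 0],
  [1, [0, -35, -1], 0],
  [1, [0, -35, -1], 0],
  [1, [0, -35, -1], 0],
])

```text
clock: 13.35
tcp_pos: [0.5831, -0.1446, 0.2399]
tcp_rot: [-0.056, -0.703, -0.057, 0.706]
force: [0.9, 0.1, -4.3]
finger_gap: 0.024
```

Call:
jog_arm([
  [1, [0, -35, 0], 0],
  [1, [0, -35, -1], 0],
  [1, [0, -35, -1], 0],
  [1, [0, -35, -1], 0],
  [1, [0, -35, -1], 0],
])

```text
clock: 13.85
tcp_pos: [0.5589, 0.0283, 0.2402]
tcp_rot: [-0.057, -0.703, -0.057, 0.706]
force: [0.7, -0.0, -4.4]
finger_gap: 0.0237
```

Call:
jog_arm([
  [1, [0, -35, 0], 0],
  [1, [0, -30, 0], 0],
  [1, [0, -20, 0], 0],
  [1, [0, -15, 0], 0],
  [1, [0, 0, 0], 0],
])

```text
clock: 14.35
tcp_pos: [0.5436, 0.1276, 0.2411]
tcp_rot: [-0.057, -0.704, -0.058, 0.706]
force: [-0.6, 0.6, -5.9]
finger_gap: 0.0243
```

Call:
jog_arm([
  [1, [0, -10, 0], 0],
  [1, [0, 0, 0], 0],
  [1, [0, 0, 0], 0],
])

```text
clock: 14.65
tcp_pos: [0.5442, 0.1334, 0.2421]
tcp_rot: [-0.056, -0.705, -0.055, 0.705]
force: [0.6, 0.1, -5.4]
finger_gap: 0.0241
```

```bash
python3 -c "
from h import *
togo([.5423,.1506,.245])
grab('wrist','w8.png');grab('side','s8.png')"
```

```text
t 14.65 tcp [544.2 133.4 242.1] yaw -80.97 gap 24.1 q7 -1.86 F [ 0.6  0.1 -5.4]
turn rad 0 shift now axes [ -2.9 -17.2  -0.8] shift after turn [ -2.9 -17.2  -0.8]
```

View pics/w8.png

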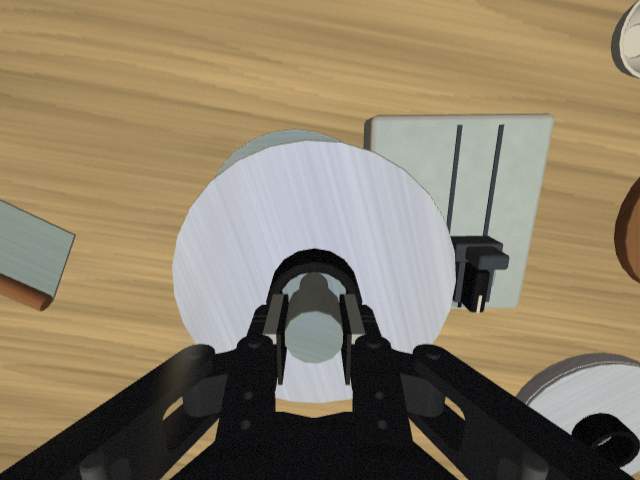

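View pics/s8.png

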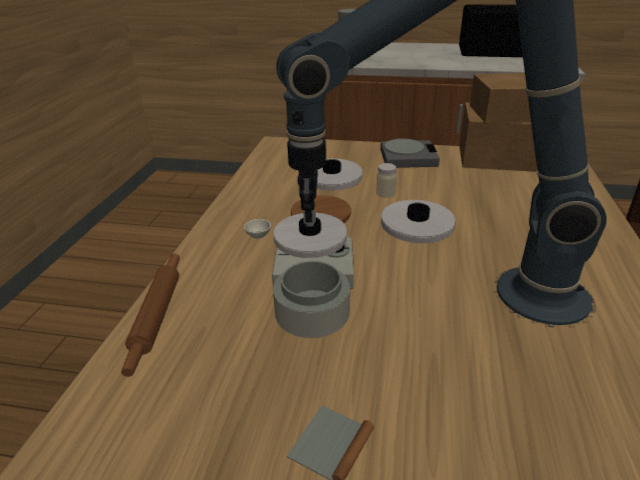

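Call:
jog_arm([
  [1, [0, -8, 0], 0],
  [1, [0, -9, -1], 0],
  [1, [0, 0, 0], 0],
  [1, [0, 0, 0], 0],
  [1, [0, 0, 0], 0],
])

```text
clock: 15.25
tcp_pos: [0.5423, 0.1511, 0.2423]
tcp_rot: [-0.056, -0.705, -0.056, 0.705]
force: [0.9, -0.6, -5.0]
finger_gap: 0.0238
```

```bash
python3 -c "
from h import *
togo([.5423,.1506,.135])"
```

```text
t 15.25 tcp [542.3 151.1 242.3] yaw -80.9 gap 23.8 q7 -1.89 F [ 0.9 -0.6 -5. ]
turn rad 0 shift now axes [1.073e+02 4.000e-01 1.000e-01] shift after turn [1.073e+02 4.000e-01 1.000e-01]
```

Centred. I'll lower to just above the plug entry (foot at the rim when TCP z ≈ 149), then go slowly.

Call:
jog_arm([
  [1, [20, 0, 0], 0],
  [1, [30, 0, 0], 0],
  [1, [25, 0, 0], 0],
  [1, [10, 0, 0], 0],
  [1, [0, 0, 0], 0],
])

```text
clock: 15.75
tcp_pos: [0.5416, 0.1506, 0.156]
tcp_rot: [-0.056, -0.704, -0.056, 0.706]
force: [-1.2, -0.2, -5.4]
finger_gap: 0.0241
```

Call:
jog_arm([
  [1, [0, 0, 0], 0],
  [1, [3, 0, 0], 0],
  [1, [3, 0, 0], 0],
  [1, [3, 0, 0], 0],
  [1, [0, 0, 0], 0],
])

```text
clock: 16.25
tcp_pos: [0.542, 0.1511, 0.148]
tcp_rot: [-0.056, -0.705, -0.056, 0.705]
force: [-0.3, -0.8, -5.5]
finger_gap: 0.024
```

```bash
python3 -c "
from h import *
togo([.5423,.1506,.135])"
```

```text
t 16.25 tcp [542.  151.1 148. ] yaw -80.9 gap 24.0 q7 -1.95 F [-0.3 -0.8 -5.5]
turn rad 0 shift now axes [13.   0.6 -0.2] shift after turn [13.   0.6 -0.2]
```

Call:
jog_arm([
  [1, [2, 0, 0], 0],
  [1, [2, 0, 0], 0],
  [1, [2, 0, 0], 0],
  [1, [2, 0, 0], 0],
  [1, [0, 0, 0], 0],
])

```text
clock: 16.75
tcp_pos: [0.5421, 0.1511, 0.1399]
tcp_rot: [-0.056, -0.705, -0.056, 0.705]
force: [0.2, -0.4, -4.9]
finger_gap: 0.0239
```

Call:
jog_arm([
  [1, [1, 0, 0], 0],
  [1, [1, 0, 0], 0],
  [1, [1, 0, 0], 0],
  [1, [0, 0, 0], 0],
])

```text
clock: 17.15
tcp_pos: [0.5423, 0.1511, 0.1372]
tcp_rot: [-0.056, -0.705, -0.056, 0.705]
force: [0.0, 0.0, -4.9]
finger_gap: 0.024
```

Call:
jog_arm([
  [1, [1, 0, 0], 0],
  [1, [0, 0, 0], 0],
  [1, [0.5, 0, 0], 0],
  [1, [0, 0, 0], 0],
])

```text
clock: 17.55
tcp_pos: [0.5423, 0.1512, 0.1361]
tcp_rot: [0.056, 0.705, 0.056, -0.705]
force: [-1.3, -0.9, -1.8]
finger_gap: 0.0242
```

Call:
jog_arm([
  [1, [0.5, 0, 0], 0],
  [1, [0, 0, 0], 0],
  [1, [0, 0, 0], 0],
])

```text
clock: 17.85
tcp_pos: [0.5423, 0.1512, 0.1361]
tcp_rot: [0.056, 0.705, 0.056, -0.705]
force: [-4.1, -3.0, 5.9]
finger_gap: 0.0242
```

Contact at TCP z=136.1 (pushing +11 N relative to the carry load), which matches seated. Release.

Call:
jog_arm([
  [0.7, [0, 0, 0], 0],
  [0.6, [0, 0, 0], 0],
  [0.5, [0, 0, 0], 0],
  [0.5, [-10, 0, 0], 0],
  [0.5, [-20, 0, 0], 0],
])

```text
clock: 18.35
tcp_pos: [0.5417, 0.1512, 0.1648]
tcp_rot: [-0.056, -0.704, -0.056, 0.706]
force: [-0.3, -0.3, 0.0]
finger_gap: 0.043
```

Call:
jog_arm([
  [0.3, [-25, 0, 0], 0],
  [0.3, [-30, 0, 15], 0],
  [0.3, [-15, 0, 20], 0],
  [0.3, [0, 0, 10], 0],
  [0.3, [0, 0, 0], 0],
])

```text
clock: 18.85
tcp_pos: [0.497, 0.1441, 0.2355]
tcp_rot: [0.056, 0.705, 0.056, -0.705]
force: [-1.2, -0.5, -0.5]
finger_gap: 0.0597
```

```bash
python3 -c "
from meas import *
lids('w9',[.5423,.151],.1)
togo([.5423,.1506,.135])"
```

```text
knob top 1179 [542.2 152.3 158.8] 0.15884943564243365 ((541.7880249023438, 152.15806579589844), 12.90244197845459)
collar top 1471 0.1306913881810685 ((540.9000244140625, 151.7532196044922), 23.95566749572754)
plate 27789 0.10896783887328187 ((540.9063110351562, 151.5668487548828), 78.96031951904297)
tilt [0.00070573 0.00071684 0.1084327 ]
t 18.9 tcp [497.6 143.9 234.9] yaw -80.89 gap 59.9 q7 -1.89 F [ 0.3 -0.1 -0.1]
turn rad 0 shift now axes [ 99.9   0.5 -45.2] shift after turn [ 99.9   0.5 -45.2]
```

View pics/w9.png

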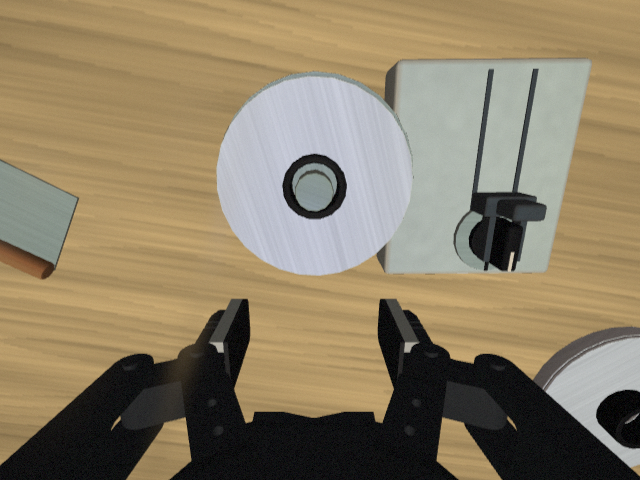

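Both are seated: plate top 109.0 mm, knob top 158.8 mm, tilt under 0.1°, collar at (540.9, 151.7). Next I'll grip the collar.

Call:
jog_arm([
  [0.3, [10, 0, -20], 0],
  [0.3, [20, 0, -20], 0],
  [0.3, [20, 0, -4], 0],
  [0.3, [5, 0, 0], 0],
  [0.3, [0, 0, 0], 0],
])

```text
clock: 19.4
tcp_pos: [0.5406, 0.1509, 0.1785]
tcp_rot: [-0.056, -0.704, -0.056, 0.706]
force: [-0.1, 0.4, -0.5]
finger_gap: 0.0595
```

Call:
jog_arm([
  [0.3, [0, 0, 0], 0],
  [0.3, [0, 0, 0], 0],
])

```text
clock: 19.6
tcp_pos: [0.5417, 0.1514, 0.1813]
tcp_rot: [0.056, 0.705, 0.056, -0.704]
force: [0.5, -0.1, -0.4]
finger_gap: 0.0599
```

```bash
python3 -c "
from h import *
togo([.5410,.1517,.111])"
```

```text
t 19.6 tcp [541.7 151.4 181.3] yaw -80.89 gap 59.9 q7 -1.93 F [ 0.5 -0.1 -0.4]
turn rad 0 shift now axes [70.3 -0.4  0.7] shift after turn [70.3 -0.4  0.7]
```

Call:
jog_arm([
  [0.3, [20, 0, 0.5], 0],
  [0.3, [25, 0, 0], 0],
  [0.3, [14, 0, 0], 0],
  [0.3, [5, 0, 0], 0],
  [0.36, [0, 0, 0], 0],
])

```text
clock: 20.1
tcp_pos: [0.5408, 0.151, 0.1163]
tcp_rot: [-0.056, -0.705, -0.056, 0.705]
force: [0.1, -0.2, 1.4]
finger_gap: 0.0544
```

Call:
jog_arm([
  [0.36, [2, 0, 0], 0],
  [0.36, [2, 0, 0], 0],
  [0.36, [1, 0, 0], 0],
  [0.36, [0, 0, 0], 0],
  [0.36, [0, 0, 0], 0],
])

```text
clock: 20.6
tcp_pos: [0.5409, 0.1511, 0.1115]
tcp_rot: [0.056, 0.705, 0.056, -0.705]
force: [-0.5, 0.2, 0.0]
finger_gap: 0.0543
```

```bash
python3 -c "
from h import *
togo([.5410,.1517,.111])
grab('wrist','w10.png')"
```

```text
t 20.6 tcp [540.9 151.1 111.5] yaw -80.9 gap 54.3 q7 -1.97 F [-0.5  0.2  0. ]
turn rad 0 shift now axes [ 0.5 -0.6 -0.2] shift after turn [ 0.5 -0.6 -0.2]
```

View pics/w10.png

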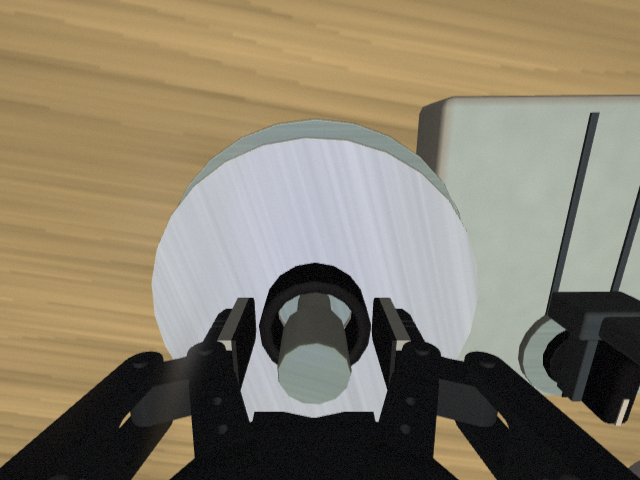

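The pads sit either side of the collar, clear of the inner knob, which stands up between the fingers. I'll go down 2 mm more and close.

Call:
jog_arm([
  [0.36, [1, 0, 0], 0],
  [0.36, [1, -0.5, 0], 0],
  [0.36, [0, 0, 0], 0],
])

```text
clock: 20.95
tcp_pos: [0.5406, 0.1516, 0.1091]
tcp_rot: [-0.056, -0.705, -0.056, 0.705]
force: [0.3, -0.1, 0.4]
finger_gap: 0.0548
```

Call:
jog_arm([
  [0.42, [0, 0, 0], 0],
  [0.46, [0, 0, 0], 0],
  [0.7, [0, 0, 0], 0],
  [0.7, [0, 0, 0], 0],
  [0.7, [0, 0, 0], 0],
], newtons=60)

```text
clock: 21.45
tcp_pos: [0.5408, 0.1511, 0.1099]
tcp_rot: [0.056, 0.705, 0.056, -0.705]
force: [-2.1, -0.9, 5.3]
finger_gap: 0.0466
```

```bash
python3 -c "
from h import *
togo([.5410,.1517,.111])"
```

```text
t 21.45 tcp [540.8 151.1 109.9] yaw -80.91 gap 46.6 q7 -1.98 F [-2.1 -0.9  5.3]
turn rad 0 shift now axes [-1.1 -0.6 -0.2] shift after turn [-1.1 -0.6 -0.2]
```

Call:
jog_arm([
  [0.7, [-2, 0, 0], 0],
  [0.7, [-3, 0, 0], 0],
  [0.7, [-3, 0, 0], 0],
  [0.7, [0, 0, 0], 0],
  [0.7, [0, 0, 0], 0],
])

```text
clock: 21.95
tcp_pos: [0.5407, 0.1516, 0.1173]
tcp_rot: [0.056, 0.705, 0.056, -0.705]
force: [-0.2, 0.1, -2.1]
finger_gap: 0.0464
```

```bash
python3 -c "
from h import *
togo([.5410,.1517,.2099])
grab('wrist','w11.png')"
```

```text
t 21.95 tcp [540.7 151.6 117.3] yaw -80.9 gap 46.4 q7 -1.97 F [-0.2  0.1 -2.1]
turn rad 0 shift now axes [-92.6  -0.1  -0.3] shift after turn [-92.6  -0.1  -0.3]
```

View pics/w11.png

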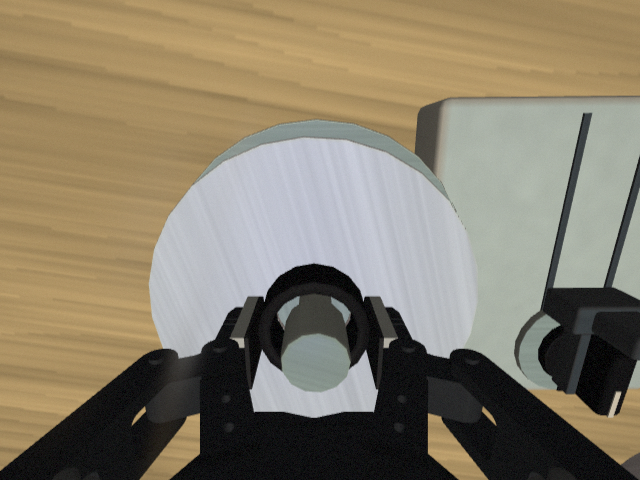

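The load is 2.1 N (outer lid only) and no sideways force, and the inner knob slides through the collar. I'll lift straight up.

Call:
jog_arm([
  [0.7, [-8, 0, 0], 0],
  [0.7, [-10, 0, 0], 0],
  [0.7, [-10, 0, 0], 0],
  [0.7, [-10, 0, 0], 0],
  [0.7, [-10, 0, 0], 0],
])

```text
clock: 22.5
tcp_pos: [0.5409, 0.1516, 0.1666]
tcp_rot: [0.056, 0.705, 0.056, -0.705]
force: [-0.3, -0.2, -1.5]
finger_gap: 0.0464
```

Call:
jog_arm([
  [0.7, [-12, 0, 0], 0],
  [0.7, [-12, 0, 0], 0],
  [0.7, [-10, 0, 0], 0],
  [0.7, [-6, 0, 0], 0],
  [0.7, [-3, 0, 0], 0],
])

```text
clock: 23.0
tcp_pos: [0.5409, 0.1516, 0.2091]
tcp_rot: [0.056, 0.705, 0.056, -0.705]
force: [0.5, 0.1, -2.1]
finger_gap: 0.0461
```

Call:
jog_arm([
  [0.7, [0, 0, 0], 0],
  [0.7, [0, 0, 0], 0],
  [0.7, [0, 0, 0], 0],
])

```text
clock: 23.3
tcp_pos: [0.5404, 0.1514, 0.2077]
tcp_rot: [-0.056, -0.704, -0.056, 0.705]
force: [0.0, -0.4, -1.0]
finger_gap: 0.0463
```

```bash
python3 -c "
from meas import *
togo([.5410,.1517,.2099])
s,im,d=grab('wrist','w12.png'); T,K=TW('wrist',s); W=cloud(T,K,d)
m=(np.hypot(W[...,0]-.541,W[...,1]-.1517)<.085)&(W[...,2]>.198)&(W[...,2]<.219); q=W[m]; A=np.c_[q[:,:2],np.ones(len(q))]
print('plate',len(q),np.median(q[:,2]),np.linalg.lstsq(A,q[:,2],rcond=None)[0])
grab('side','s12.png')
s,im,d=grab('top','t12.png')
x=cv2.imread('pics/s12.png')[120:340,200:420]; cv2.imwrite('pics/s12c.png',cv2.resize(x,None,fx=2.6,fy=2.6))"
```

```text
t 23.3 tcp [540.4 151.4 207.7] yaw -80.9 gap 46.3 q7 -1.91 F [ 0.  -0.4 -1. ]
turn rad 0 shift now axes [-2.2 -0.2 -0.6] shift after turn [-2.2 -0.2 -0.6]
plate 54831 0.20668207377197764 [-0.00597741  0.00135783  0.21010185]
```

View pics/w12.png

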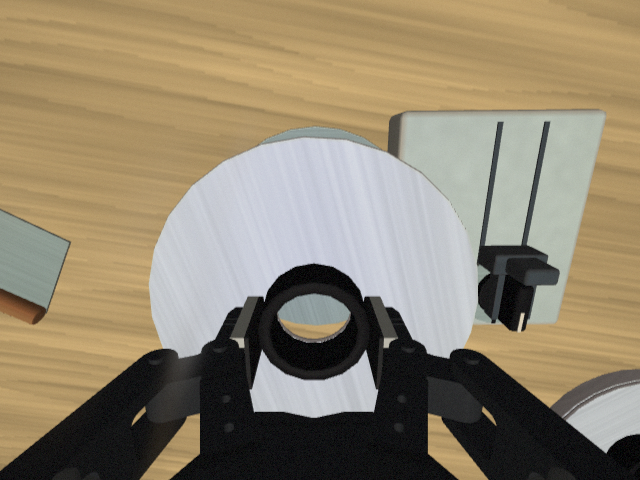

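View pics/s12c.png

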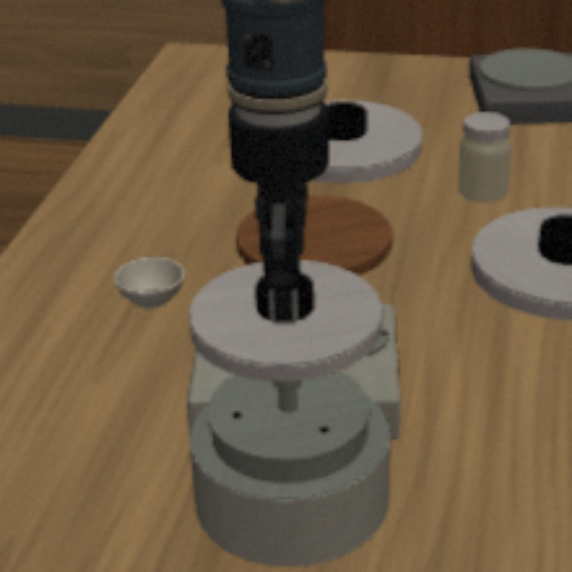

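View pics/t12.png

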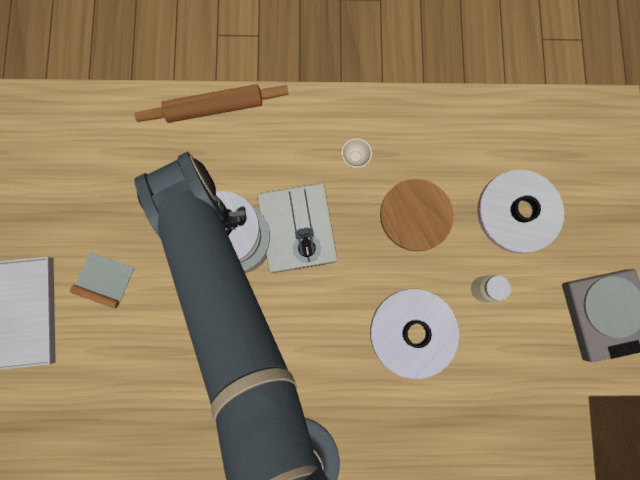

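The inner lid sits in the pot, the outer lid is held level and lifted about 98 mm, and the bowl, jar and scraper are where they were. I'll add 2 mm, settle and check.

Call:
jog_arm([
  [0.7, [-2, 0, 0], 0],
  [0.7, [0, 0, 0], 0],
  [0.7, [0, 0, 0], 0],
  [0.7, [0, 0, 0], 0],
  [0.7, [0, 0, 0], 0],
])

```text
clock: 23.95
tcp_pos: [0.5407, 0.1515, 0.2103]
tcp_rot: [-0.056, -0.705, -0.056, 0.705]
force: [0.1, -0.7, -1.1]
finger_gap: 0.0466
```

Call:
jog_arm([
  [0.7, [0, 0, 0], 0],
  [0.7, [0, 0, 0], 0],
  [0.7, [0, 0, 0], 0],
  [0.7, [0, 0, 0], 0],
  [0.7, [0, 0, 0], 0],
])

```text
clock: 24.45
tcp_pos: [0.5407, 0.1515, 0.2103]
tcp_rot: [0.056, 0.705, 0.056, -0.705]
force: [0.2, -0.2, -1.3]
finger_gap: 0.0465
```

```bash
python3 -c "
from meas import *
togo([.5410,.1517,.2099])
print('qd',abs(ctrl.state()['joint_velocities']).max())
T,K=TW('side'); s,im,d=grab('side'); W=cloud(T,K,d)
m=(np.hypot(W[...,0]-.542,W[...,1]-.151)<.072)&(W[...,2]>.095)&(W[...,2]<.112); q=W[m]; A=np.c_[q[:,:2],np.ones(len(q))]
print('inner flange',len(q),np.median(q[:,2]),np.linalg.lstsq(A,q[:,2],rcond=None)[0])
T,K=TW('top'); s,im,d=grab('top'); W=cloud(T,K,d); W0=np.load('top0W.npy')
for n,(u,v) in dict(bowl=(357,153),jar=(497,288),scr=(105,278)).items(): print(n,np.nanmax(abs(np.nanmedian(W[v-20:v+20,u-20:u+20]-W0[v-20:v+20,u-20:u+20],axis=(0,1)))))
print(ctrl.hand_in())"
```

```text
t 24.45 tcp [540.7 151.5 210.3] yaw -80.9 gap 46.5 q7 -1.91 F [ 0.2 -0.2 -1.3]
turn rad 0 shift now axes [ 0.4 -0.1 -0.3] shift after turn [ 0.4 -0.1 -0.3]
qd 0.001295483981939006
inner flange 1713 0.10538198913269214 [ 0.00266524 -0.01502974  0.10614814]
bowl 0.0001218298357437142
jar 0.00014930586319339412
scr 4.457852463679579e-05
the job is handed in; nothing more can be done
None
```

The job is done and was handed in at about 24.5 s of the 64 s allowed, with the arm still holding the outer lid. No check failed, and the hand-in reports no verdict.

- **Knob:** I turned it clockwise by about 0.84 rad. The bar measured 8.9–9.2°, against 9.2° for the warmer's box. The fitted pointer line read 7.3° in that last picture and 9.0° in the one before; I took the 7.3° as noise from so few pixels.
- **Lock:** I slid it until it met a hard stop. The fin ended 35.3 mm behind the knob's axis, about the 35 mm expected, with the tines on either side of the bar.
- **Lids onto the pot:** I carried the nested pair, the one with the 79 mm outer lid, by the inner knob and lowered it slowly to contact. Before separating them, the outer lid's top was at 109.0 mm (109 expected) and level.
- **Outer lid lifted off:** I gripped it by the collar and lifted it straight up with no noticeable sideways force. The inner flange's top was then at 105.4 mm (105 expected). A plane fit from the side camera gave a slope of about 0.9° over its partial view, which I took as noise. The outer lid is held still about 100 mm above its nested position, tilted about 0.35°.
- **Bystanders:** the bowl, jar and scraper show no shift beyond 0.2 mm in the top camera's depth picture.

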